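Cover the bench tumbler and run it at fast

ROBOT

A 6-joint arm with a two-finger parallel gripper is mounted at the origin on the work surface. World frame = base frame: x ahead of the robot, y to its left, z up, the work surface at z = 0. Lengths are in mm, angles in rad, forces in N, time in s.
With the tool pointing down it reaches from about 350 to 775 mm from the base axis. Payload 7.3 kg.
Tool frame: the origin (TCP) lies midway between the tips of the shut fingers; the grasp point (between the pads) lies 19 mm behind it (bot.grip_depth is the distance from the TCP to the grasp point, in mm); z points along the fingers, x is the direction in which the jaws open and shut, and the axes are right-handed (so a half turn about z gives the same grasp; the last joint's range is limited). The gripper opens to 92 mm and grips with 3 to 60 N. Pads are 19 mm wide; open, the fingers measure 130 mm over their backs; the gripper's body (75 mm by 190 mm) begins 47 mm behind the grasp point.
Start: joints at [0.981, 0.342, 1.524, -0, 1.275, -0.146], TCP at [225.41, 474.168, 226.741] pointing down, gripper open.
Joint ranges: [-2.53, 2.53], [-0.77, 2.02], [0.04, 2.7], [-1, 4.14], [0.28, 2.66], [-3.11, 3.11]. Speed limits (rad/s): [2.57, 2.57, 3.14, 3.14, 3.14, 3.14].

INTERFACE

Orientations are given as [roll, pitch, yaw] about the fixed x, y, z axes, in that order (R = Rz(yaw) Ry(pitch) Rx(roll)).
In Python, from plant import bot gives the robot as it stands. The module is installed in compiled form; this text tells all that it offers.
- The arm moves only by the shell command python3 -m inch 'ROWS'. ROWS is JSON, a list that holds one entry, the list of rows, each a list of 7 numbers: the shift along the tool's x, y, z each as a share of 0.2 m, from -1 to 1, then the turn, a rotation vector about the tool's x, y, z each as a share of 45 degrees, from -1 to 1, then the closure, from -1 (fully open) to 1 (shut), so that 0 is half open. A call has exactly 10 rows; each row is the pose to reach, as a shift and turn from the pose commanded when the call began, along the tool's axes at that moment; what a row does not reach only later rows make up. A row lasts 1/8 s, in which the tool goes at most 62.5 mm and 10.7 degrees, less where a joint would pass 70% of its speed; a pose out of reach is approached as far as the arm can. A call with a number of a shift or a turn outside -1 to 1 is refused whole. A call with a gripper value outside its range is refused whole. The fingers move at their own pace and stop on an object; the grip force is fixed at half the most. Time passes only in rows, so rows that repeat a pose let the fingers close, or fill a call up. It gives the time, the measured TCP pose, the force and the opening at its end, in the units of the state.
- bot.get_obs(): the state, without advancing time (a new reading comes with each control period).
- bot.capture(name): name is "side" or "top"; returns the picture (420x560x3 uint8, red, green, blue); there is no depth.
- bot.camera_params(name): a dict with "fx", "fy", "cx", "cy" (pixels), "k1" (the pictures are not rectified: a ray, as slopes to the right and down, at radius r is drawn at 1 + k1 r^2 times it, then the intrinsics apply), "R" (3x3) and "t" (3): a world point X has camera coordinates R X + t. Camera axes: x right, y down, z forward; pixel columns grow to the right and rows downward; lengths in mm; the calibration is good to about 2 mm. A picture is of the moment at which its call begins. camera_params takes no time and is no camera call.
- bot.close_job(): hands the job in, once; it reports no verdict.
The state is a dict: "time": time; "joint_positions": joint angles; "dq": joint speeds; "tau": joint torques, N m; "tool_pos": TCP position; "tcp_rot": TCP orientation; "contact_force": force on the tool from outside, world axes, zero at the start; "moment": the same for the moment, N m; "grip_width": finger opening in mm.
Only numpy, scipy, OpenCV 4.12 (cv2) and the standard library are available. Lean on these libraries where they do the work, as an engineer would, in place of code of your own. Each camera call takes 0.05 s, during which the arm holds its last target.

TASK

The jeweller's bench tumbler is loaded and switched off: with the fingertips, push its clear cover down until it is fully shut, without slamming it, and only then slide the red speed lever away from you, past the click at slow, all the way to its far stop at fast, and leave it there. Push only as hard as needed, do not squeeze or force anything, and leave the jar, the bench block and the ring clamp where they are.

Things in the scene. Friction and masses are not known exactly. Their poses are not given: they have to be found in the camera images.
- tumbler: Fixed grey bench tumbler, housing 260 (x) x 380 (y) x 85 mm (flat deck on top). Origin: centre of its underside, on the bench; z up. The operator's side looks along -x: +x is away from the operator, +y to the left. White bowl, 160 mm diameter, rim at z 140 mm, centred at x 0, y 85 mm. Hinge posts behind it at x 100, y 55 and 115 mm, 146 mm high. Speed lever on the right half.
- cover (a joint): Cover angle, rad: 0 = shut, flat on the bowl, hard stop; grows as it opens; starts at 1.5 to 1.72 (upright); limit 1.85. The hinge is stiff (0.3 N m): the cover stays at any angle where it is left and does not fall; a push of 1 to 4 N near the free edge moves it, until shut.
- cover_hinge (a point): Middle of the cover's hinge axis, in the tumbler's frame at (98, 85, 145) mm; the axis runs along the tumbler's y. Turns with the cover: its -x points from the hinge to the free edge, its z is the normal of the cover's outer face (up when shut, to the rear when upright).
- cover_tab (a point): On the outer face of the blue tab (44 mm wide) at the cover's free edge, 190 mm from the hinge axis; the tab ends at 198 mm. Axes as cover_hinge. Cover: clear round pane in a blue rim, 168 mm diameter, centre 98 mm from the hinge axis, 10 mm thick: outer face 6 mm on the z side of the hinge axis, inner face 4 mm on the other.
- speed_lever (a joint): Lever angle, rad; grows as the knob goes along the tumbler's +x. 0 = off (white dots), near stop; 0.36 = slow (one yellow dot each side), first click; 0.72 = fast (two yellow dots), far hard stop. Starts at off. A sideways push of 4 to 6 N at the knob leaves a notch; past midway the lever snaps on to the next one, let go earlier it springs back. It needs no pulling up or pressing in.
- lever_knob (a point): Centre of the lever's red ball knob, 30 mm diameter, on a 6 x 9 mm steel bar. In the tumbler's frame it swings from (-15, -115, 164) at off over (20, -115, 170) at slow to (55, -115, 164) mm at fast.
- lever_pivot (a point): On the lever's pivot axis, in the tumbler's frame at (20, -115, 70) mm, axes as the tumbler; the axis runs along y, the knob centre 100 mm from it. Around it a dark half-round hump, 40 mm radius, 54 mm wide (y), rises from the deck to z 110 mm, with the lever's slot along x.
- pin_jar: Amber glass jar with a steel lid, 60 mm diameter, 80 mm high, 0.2 to 0.4 kg, loose on the bench beside the tumbler, left or right. Origin: centre of its underside. Bystander: leave it.
- bench_block: Steel bench block on a rubber foot, 64 x 64 x 30 mm, 0.55 kg, loose on the bench on the tumbler's other side. Origin: centre of its underside. Bystander: leave it.
- ring_clamp: Jeweller's wooden ring clamp with a brass collar, 123 mm long (x) x 30 x 24 mm, loose on the bench on the left of the tumbler. Origin: centre of its underside. Bystander: leave it.

How it is judged (in metres and radians):
On the way, in this order (a step that is already met when the one before it is completed fails the run):
1. the cover is shut while the lever is still at off (value of joint cover below 0.06 rad and value of joint speed_lever below 0.18 rad), for 0.2 s.
2. the lever is past slow and at its fast stop (value of joint speed_lever above 0.66 rad), for 0.2 s.
At the end, for the whole second after the job is handed in: The cover is shut (joint under 0.06 rad), the speed lever stands at the fast stop (joint over 0.66 of 0.72 rad), and the jar, the block and the clamp are within 20 mm of where they were (value of joint cover below 0.06 rad and value of joint speed_lever above 0.66 rad and distance of each of pin_jar, bench_block, ring_clamp from where it was at the start of the episode below 0.02 m); the robot touches nothing.
It fails at once if the lever leaves off while the cover is open (value of joint cover above 0.12 rad and value of joint speed_lever above 0.2 rad).
It fails at once if the cover is slammed (closing faster than 4 rad/s) (velocity of joint cover below -4 rad/s).
It fails at once if the cover or the lever is squeezed or forced (over 60 N from the fingers) (contact force between the fingers and tumbler above 60 N).
It fails at once if a bystander is pushed or lifted more than 20 mm from its place (distance of any of pin_jar, bench_block, ring_clamp from where it was at the start of the episode above 0.02 m).
It also fails if it takes over 51 s, if anything falls off the work surface, if the arm or the gripper's body presses on something with over 40 N, if the wrist force passes 120 N, or if a joint passes its speed limit or range.

## Working session

There is one attempt and no reset: what is moved stays moved. The work goes in short steps, Python scripts to look and compute and a shell command to move; the robot and the scene stay as the last step left them, time stands still between calls to the robot, and variables do not carry over. Pictures are saved under pics/ and viewed, and the job is handed in when it is done.

```bash
mkdir -p pics; python3 - <<'E'
from plant import bot
import cv2
for n in("side","top"):
    im=bot.capture(n); cv2.imwrite(f"pics/{n}0.png",im[:,:,::-1]); p=bot.camera_params(n); print(n,p)
print(bot.get_obs())
E
```

```text
side {'fx': 487.08910322103463, 'fy': 487.08910322103463, 'cx': 276.8792907495346, 'cy': 201.5563878436358, 'k1': -0.14603612147738138, 'R': array([[ 0.96478215, -0.26261083, -0.01519739],
       [-0.18524028, -0.63724663, -0.74806602],
       [ 0.18676576,  0.7245359 , -0.66345028]]), 't': array([-479.42083186,  192.53705438, 1107.11138762])}
top {'fx': 380.531011799388, 'fy': 380.531011799388, 'cx': 278.9132642656136, 'cy': 210.00924159024788, 'k1': -0.07361832412210573, 'R': array([[-0.00166511, -0.99889333, -0.0470036 ],
       [-0.99634251,  0.00567287, -0.08526087],
       [ 0.08543316,  0.04668971, -0.99524934]]), 't': array([ 15.90527945, 497.76128956, 830.66473581])}
{'time': 0.1, 'joint_positions': array([ 9.80985779e-01,  3.42645682e-01,  1.52489973e+00,  5.55396695e-06,
        1.27538030e+00, -1.46009180e-01]), 'dq': array([-0.00120307, -0.00364959, -0.00253525,  0.0021664 ,  0.00151936,
        0.00102214]), 'tau': array([ 1.92071093e-03, -4.32002628e+01, -2.44696069e+01,  7.20050535e-02,
        5.25848055e-02, -6.03579701e-05]), 'tool_pos': array([225.20994899, 473.85802197, 226.12586823]), 'tcp_rot': array([-3.14139345e+00,  1.31810823e-03,  1.12699347e+00]), 'contact_force': array([ 0.94155076, -0.71982557, -0.85315892]), 'moment': array([-0.00772685, -0.01889615,  0.00931339]), 'grip_width': 92.02915545101038}
```

View pics/side0.png

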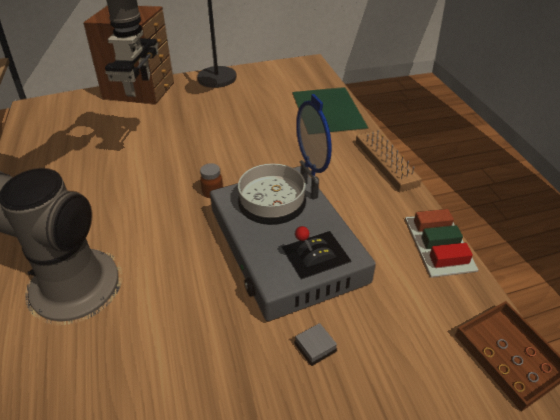

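View pics/top0.png

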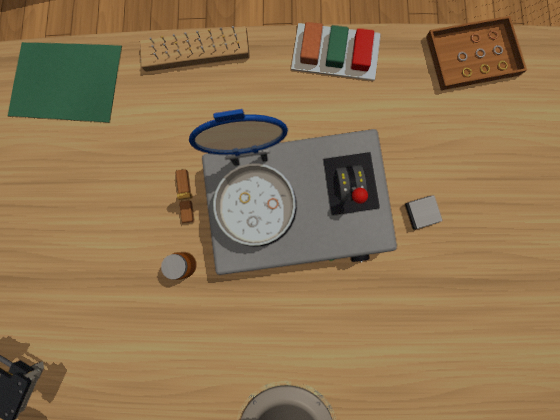

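The top view shows the deck corners at about (203,152), (380,130), (397,251) and (217,273), the bowl at (255,205), the red knob at (360,196), and the tab at (230,116). The jar is at (178,266), the clamp at (184,196), and the block at (423,212). In the side view the knob is at (302,233) and the tab at (316,103).

```bash
cat > h.py <<'E'
import numpy as np, cv2
from plant import bot
def K(p): return np.array([[p['fx'],0,p['cx']],[0,p['fy'],p['cy']],[0,0,1]])
def ray(n,uv):
    p=bot.camera_params(n)
    a=cv2.undistortPoints(np.array([[uv]],float),K(p),np.array([p['k1'],0,0,0,0]))[0,0]
    R=p['R']; return -R.T@p['t'], R.T@np.array([a[0],a[1],1])
def onz(n,uv,z):
    o,d=ray(n,uv); return o+d*(z-o[2])/d[2]
def tri(a,b):
    o1,d1=ray('top',a);o2,d2=ray('side',b)
    s=np.linalg.lstsq(np.c_[d1,-d2],o2-o1,rcond=None)[0]
    p,q=o1+s[0]*d1,o2+s[1]*d2
    return (p+q)/2,np.linalg.norm(p-q)
def proj(n,X):
    p=bot.camera_params(n); r=cv2.Rodrigues(p['R'])[0]
    return cv2.projectPoints(np.array(X,float).reshape(-1,1,3),r,p['t'].reshape(3,1),K(p),np.array([p['k1'],0,0,0,0]))[0].reshape(-1,2)
E
python3 - <<'E'
from h import *
np.set_printoptions(precision=1,suppress=True)
im={n:cv2.imread(f'pics/{n}0.png') for n in('top','side')}
def blob(n,f,box):
    x0,y0,x1,y1=box; c=im[n][y0:y1,x0:x1].astype(int); m=f(c[...,2],c[...,1],c[...,0]).astype('uint8')
    k,l,s,ce=cv2.connectedComponentsWithStats(m); i=1+np.argmax(s[1:,4]); return ce[i]+[x0,y0],s[i]+np.array([x0,y0,0,0,0])
red=lambda r,g,b:(r>110)&(g<60)&(b<60)
a,sa=blob('top',red,(330,150,390,230)); b,sb=blob('side',red,(280,210,330,260)); print('knob',a,sa,b,sb,tri(a,b))
print('tab',tri((230,116),(316,103)))
for c in((203,152),(380,130),(397,251),(217,273)): print(onz('top',c,85))
g=im['top'][110:300,180:410]; hsv=cv2.cvtColor(g,cv2.COLOR_BGR2HSV)
m=((hsv[...,1]<45)&(hsv[...,2]>60)).astype('uint8'); m=cv2.morphologyEx(m,cv2.MORPH_OPEN,np.ones((5,5)))
cs,_=cv2.findContours(m,cv2.RETR_EXTERNAL,cv2.CHAIN_APPROX_NONE); c=max(cs,key=cv2.contourArea)
r=cv2.minAreaRect(c); bx=cv2.boxPoints(r)+[180,110]; print('rect',bx); P=np.array([onz('top',q,85) for q in bx]);print(P, P.mean(0))
print([np.linalg.norm(P[i]-P[i-1]) for i in range(4)])
for i in range(4): d=P[i]-P[i-1]; print(np.degrees(np.arctan2(d[1],d[0])))
cv2.imwrite('pics/big.png',cv2.resize(im['top'][90:290,150:450],None,fx=2.6,fy=2.6,interpolation=cv2.INTER_CUBIC))
cv2.imwrite('pics/bigs.png',cv2.resize(im['side'][80:330,190:390],None,fx=2.4,fy=2.4,interpolation=cv2.INTER_CUBIC))
E
```

```text
knob [360.5 194.1] [354 187  14  15 158] [302.9 231.8] [298 226  11  12 107] (array([ 514.4, -143.5,  170.1]), np.float64(1.6146315777887175))
tab (array([609.9,  71.2, 332.4]), np.float64(0.3096406909152225))
[617.3 172.8  85. ]
[ 660.  -201.9   85. ]
[ 407.1 -229.9   85. ]
[362.4 139.5  85. ]
rect [[199.1 153.8]
 [378.9 128.2]
 [396.2 249.7]
 [216.5 275.4]]
[[ 613.5  181.1   85. ]
 [ 664.  -199.7   85. ]
 [ 409.8 -228.5   85. ]
 [ 357.6  140.5   85. ]] [511.2 -26.6  85. ]
[np.float64(259.1301168410414), np.float64(384.1375438474603), np.float64(255.83003136408087), np.float64(372.63788143831925)]
9.018834428149294
-82.44807910793077
-173.5411370392361
98.0534396807088
```

View pics/big.png

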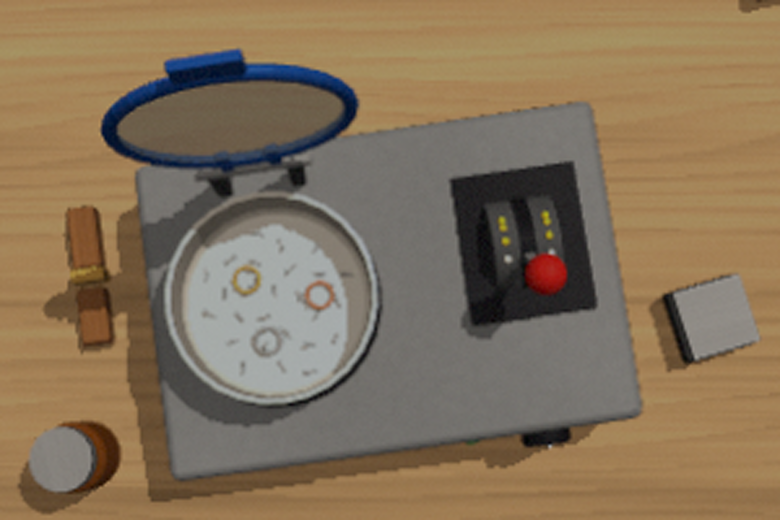

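View pics/bigs.png

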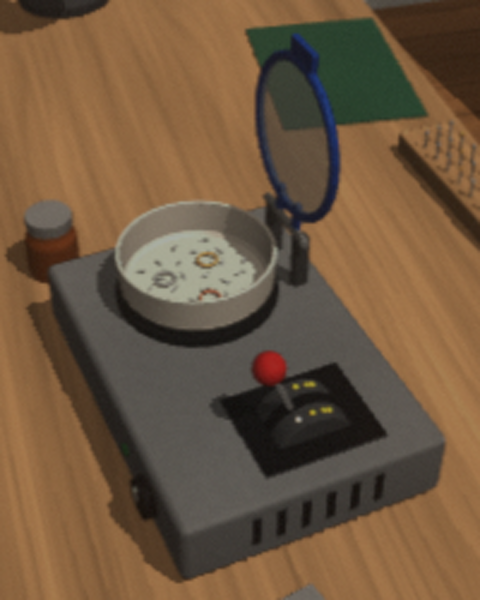

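The zoomed top view gives cleaner deck corners at (202.7,155.4), (376.9,129.2), (396.2,248.5) and (217.3,273.8). The bowl rim centre is at (254.6,204.6). I'll fit the pose to these.

```bash
python3 - <<'E'
from h import *
np.set_printoptions(precision=2,suppress=True)
W=[onz('top',c,85) for c in((202.7,155.4),(376.9,129.2),(396.2,248.5),(217.3,273.8))]+[onz('top',(254.6,204.6),140),np.array([514.4,-143.5,170])]
L=[(130,190),(130,-190),(-130,-190),(-130,190),(0,85),(-15,-115)]
W=np.array(W)[:,:2];L=np.array(L,float)
a=L-L.mean(0);b=W-W.mean(0)
th=np.arctan2((a[:,0]*b[:,1]-a[:,1]*b[:,0]).sum(),(a*b).sum())
R=np.array([[np.cos(th),-np.sin(th)],[np.sin(th),np.cos(th)]]);t=W.mean(0)-R@L.mean(0)
print('yaw',th,np.degrees(th),t);print(W-(L@R.T+t))
T=lambda p:np.r_[R@np.array(p[:2])+t,p[2]]
tab=np.array([609.9,71.2,332.4]); print('tab local',R.T@(tab[:2]-t))
for n,p in dict(knob=(-15,-115,164),slow=(20,-115,170),fast=(55,-115,164),hinge=(98,85,145),tabshut=(-92,85,151)).items(): w=T(p);print(n,w,proj('top',w),proj('side',w))
q=1.0
for q in(1.5,1.6,1.7): w=T((98-190*np.cos(q)+6*np.sin(q),85,145+190*np.sin(q)+6*np.cos(q)));print(q,w,proj('top',w),proj('side',w))
for n,uv,z in(('jar',(172,266),80),('block',(424,212),30),('clamp',(184,196),24)): w=onz('top',uv,z); print(n,w,R.T@(w[:2]-t))
E
```

```text
yaw 0.1393229058845216 7.982614496681469 [511.36 -27.97]
[[-3.76 -4.94]
 [-4.74  2.63]
 [ 3.15  5.76]
 [ 4.53 -3.32]
 [-1.12 -0.57]
 [ 1.92  0.44]]
tab local [111.36  84.53]
knob [ 512.48 -143.94  164.  ] [[360.26 195.13]] [[301.62 234.32]]
slow [ 547.14 -139.08  170.  ] [[357.75 176.16]] [[317.12 227.27]]
fast [ 581.8  -134.22  164.  ] [[354.23 158.49]] [[332.06 224.47]]
hinge [596.61  69.81 145.  ] [[247.31 154.31]] [[308.25 172.13]]
tabshut [408.45  43.43 151.  ] [[260.23 251.44]] [[233.65 191.19]]
1.5 [589.22  68.78 334.95] [[231.11 129.23]] [[307.4  103.83]]
1.6 [608.04  71.42 334.74] [[229.51 116.8 ]] [[315.26 102.09]]
1.7 [626.74  74.04 332.64] [[228.18 105.04]] [[322.95 101.15]]
jar [375.91 236.61  80.  ] [-97.39 280.83]
block [ 490.88 -306.02   30.  ] [ -58.89 -272.51]
clamp [530.88 230.39  24.  ] [ 55.21 253.15]
```

Residuals are a few mm and the two views agree. Tumbler yaw is 0.139 and the cover angle is about 1.61. Next I rise, turn the jaw axis along the tumbler's y, shut the fingers, and go round to behind the tab.

```bash
python3 -m inch '[[[0,0.1,-0.2,0,0,-0.2,1],[0,0.3,-0.4,0,0,-0.4,1],[0,0.5,-0.5,0,0,-0.6,1],[-0.03,0.75,-0.5,0,0,-0.742,1],[-0.05,1,-0.5,0,0,-0.742,1],[-0.05,1,-0.5,0,0,-0.742,1],[-0.05,1,-0.5,0,0,-0.742,1],[-0.05,1,-0.5,0,0,-0.742,1],[-0.05,1,-0.5,0,0,-0.742,1],[-0.05,1,-0.5,0,0,-0.742,1]]]'
cat >> h.py <<'E'
th=0.1393; RT=np.array([[np.cos(th),-np.sin(th)],[np.sin(th),np.cos(th)]]); tT=np.array([511.4,-28.])
def loc():
    o=bot.get_obs(); p=o['tool_pos']; print('t',round(o['time'],2),'local',np.round(np.r_[RT.T@(p[:2]-tT),p[2]],1),'rot',np.round(o['tcp_rot'],3),'F',np.round(np.r_[RT.T@o['contact_force'][:2],o['contact_force'][2]],1),'w',round(o['grip_width'],1))
def save(n,f):
    im=bot.capture(n); cv2.imwrite(f'pics/{f}.png',im[:,:,::-1]); return im
E
python3 -c "from h import *;loc()"
```

```text
time: 1.35
tool_pos: [401.2, 379.7, 326.9]
tcp_rot: [3.141, -0.0, 1.711]
contact_force: [0.1, 0.4, 1.2]
grip_width: 0.9
t 1.35 local [-52.5 419.1 326.9] rot [ 3.141 -0.     1.711] F [0.1 0.4 1.2] w 0.9
```

```bash
python3 -m inch '[[[-0.1,0.25,0,0,0,0,1],[-0.2,0.5,0,0,0,0,1],[-0.4,0.75,0,0,0,0,1],[-0.6,1,0,0,0,0,1],[-0.8,1,0,0,0,0,1],[-1,1,0,0,0,0,1],[-1,1,0,0,0,0,1],[-1,1,0,0,0,0,1],[-1,1,0,0,0,0,1],[-1,1,0,0,0,0,1]]]'
python3 -c "from h import *;loc()"
```

```text
time: 2.6
tool_pos: [627.2, 210.0, 326.7]
tcp_rot: [3.142, -0.0, 1.711]
contact_force: [-0.3, -0.5, 0.4]
grip_width: 0.3
t 2.6 local [147.7 219.6 326.7] rot [ 3.142 -0.     1.711] F [-0.4 -0.5  0.4] w 0.3
```

```bash
python3 -m inch '[[[-0.2,0,0,0,0,0,1],[-0.4,0,0,0,0,0,1],[-0.55,0,0,0,0,0,1],[-0.67,0,0,0,0,0,1],[-0.67,0,0,0,0,0,1],[-0.67,0,0,0,0,0,1],[-0.67,0,0,0,0,0,1],[-0.67,0,0,0,0,0,1],[-0.67,0,0,0,0,0,1],[-0.67,0,0,0,0,0,1]]]'
python3 - <<'E'
from h import *
loc()
a=save('side','s1');b=save('top','t1')
c=np.hstack([a[60:260,200:400],b[60:260,150:350]])[:,:,::-1]
cv2.imwrite('pics/c1.png',cv2.resize(c,None,fx=2,fy=2,interpolation=cv2.INTER_CUBIC))
E
```

```text
time: 3.85
tool_pos: [646.0, 76.4, 326.7]
tcp_rot: [3.142, -0.0, 1.71]
contact_force: [-0.4, -0.5, 0.4]
grip_width: 0.5
t 3.85 local [147.8  84.7 326.7] rot [ 3.142 -0.     1.71 ] F [-0.5 -0.5  0.4] w 0.5
```

View pics/c1.png

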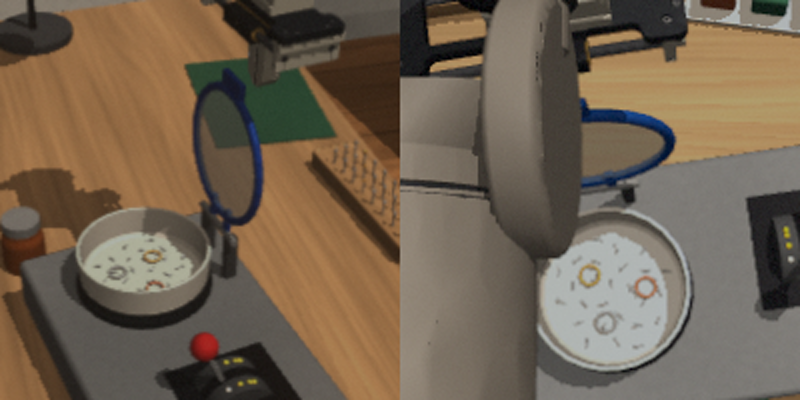

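The fingertips (crop pixel 265,80) stand behind the blue tab (233,85). Now I work out the arc rows.

```bash
python3 - <<'E'
from h import *
r=183
for q in np.arange(1.7,-0.01,-.1):
    x=98-r*np.cos(q)+6*np.sin(q)+9.5;z=145+r*np.sin(q)+6*np.cos(q)
    print(round(q,2),round(x,1),round(z,1),'dy,dz',round((x-147.8)/200,3),round(-(z-326.7)/200,3))
E
```

```text
1.7 137.0 325.7 dy,dz -0.054 0.005
1.6 118.8 327.7 dy,dz -0.145 -0.005
1.5 100.5 328.0 dy,dz -0.236 -0.006
1.4 82.3 326.4 dy,dz -0.327 0.002
1.3 64.3 322.9 dy,dz -0.417 0.019
1.2 46.8 317.7 dy,dz -0.505 0.045
1.1 29.8 310.8 dy,dz -0.59 0.079
1.0 13.7 302.2 dy,dz -0.671 0.122
0.9 -1.6 292.1 dy,dz -0.747 0.173
0.8 -15.7 280.5 dy,dz -0.817 0.231
0.7 -28.6 267.5 dy,dz -0.882 0.296
0.6 -40.1 253.3 dy,dz -0.94 0.367
0.5 -50.2 238.0 dy,dz -0.99 0.443
0.4 -58.7 221.8 dy,dz -1.033 0.525
0.3 -65.6 204.8 dy,dz -1.067 0.609
0.2 -70.7 187.2 dy,dz -1.092 0.697
0.1 -74.0 169.2 dy,dz -1.109 0.787
-0.0 -75.5 151.0 dy,dz -1.116 0.879
```

```bash
python3 -m inch '[[[0,-0.06,0,0,0,0,1],[0,-0.11,0,0,0,0,1],[0,-0.15,0,0,0,0,1],[0,-0.19,0,0,0,0,1],[0,-0.236,-0.003,0,0,0,1],[0,-0.282,0,0,0,0,1],[0,-0.327,0.004,0,0,0,1],[0,-0.372,0.01,0,0,0,1],[0,-0.417,0.02,0,0,0,1],[0,-0.417,0.02,0,0,0,1]]]'
python3 - <<'E'
from h import *
loc()
a=save('side','s2')
cv2.imwrite('pics/c2.png',cv2.resize(a[60:260,200:400,::-1],None,fx=2.5,fy=2.5,interpolation=cv2.INTER_CUBIC))
E
```

```text
time: 5.2
tool_pos: [562.6, 64.5, 322.9]
tcp_rot: [-3.141, -0.0, 1.71]
contact_force: [0.6, -0.2, 0.4]
grip_width: 0.7
t 5.2 local [ 63.6  84.5 322.9] rot [-3.141 -0.     1.71 ] F [ 0.5 -0.2  0.4] w 0.7
```

View pics/c2.png

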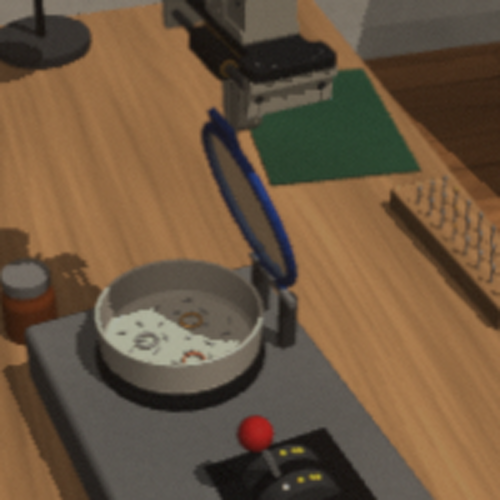

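The cover has come forward with the fingertip on the tab (crop 215,120). Continuing along the arc.

```bash
python3 -m inch '[[[0,-0.045,0.012,0,0,0,1],[0,-0.088,0.025,0,0,0,1],[0,-0.173,0.059,0,0,0,1],[0,-0.254,0.102,0,0,0,1],[0,-0.33,0.153,0,0,0,1],[0,-0.4,0.211,0,0,0,1],[0,-0.465,0.276,0,0,0,1],[0,-0.523,0.347,0,0,0,1],[0,-0.573,0.423,0,0,0,1],[0,-0.573,0.423,0,0,0,1]]]'
python3 - <<'E'
from h import *
loc()
a=save('side','s3')
cv2.imwrite('pics/c3.png',cv2.resize(a[60:260,200:400,::-1],None,fx=2.5,fy=2.5,interpolation=cv2.INTER_CUBIC))
E
```

```text
time: 6.5
tool_pos: [448.4, 48.8, 237.4]
tcp_rot: [-3.139, -0.001, 1.71]
contact_force: [0.0, 1.0, 1.2]
grip_width: 0.4
t 6.5 local [-51.7  84.7 237.4] rot [-3.139e+00 -1.000e-03  1.710e+00] F [0.2 1.  1.2] w 0.4
```

View pics/c3.png

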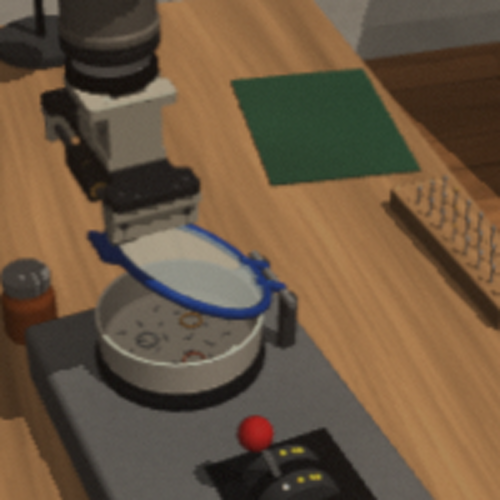

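```bash
python3 -m inch '[[[0,-0.023,0.04,0,0,0,1],[0,-0.043,0.082,0,0,0,1],[0,-0.062,0.124,0,0,0,1],[0,-0.077,0.166,0,0,0,1],[0,-0.091,0.21,0,0,0,1],[0,-0.102,0.254,0,0,0,1],[0,-0.11,0.3,0,0,0,1],[0,-0.119,0.344,0,0,0,1],[0,-0.122,0.38,0,0,0,1],[0,-0.124,0.405,0,0,0,1]]]'
python3 - <<'E'
from h import *
loc()
E
```

```text
time: 7.8
tool_pos: [425.2, 45.3, 156.6]
tcp_rot: [-3.141, -0.0, 1.71]
contact_force: [-1.1, 0.4, 2.0]
grip_width: 0.4
t 7.8 local [-75.1  84.6 156.6] rot [-3.141 -0.     1.71 ] F [-1.   0.6  2. ] w 0.4
```

Now inching down, watching the force.

```bash
python3 -m inch '[[[0,0,0.005,0,0,0,1],[0,0,0.01,0,0,0,1],[0,0,0.015,0,0,0,1],[0,0,0.018,0,0,0,1],[0,0,0.02,0,0,0,1],[0,0,0.02,0,0,0,1],[0,0,0.02,0,0,0,1],[0,0,0.02,0,0,0,1],[0,0,0.02,0,0,0,1],[0,0,0.02,0,0,0,1]]]'
python3 - <<'E'
from h import *
loc()
a=save('side','s4')
cv2.imwrite('pics/c4.png',cv2.resize(a[60:260,200:400,::-1],None,fx=2.5,fy=2.5,interpolation=cv2.INTER_CUBIC))
E
```

```text
time: 9.05
tool_pos: [425.5, 45.3, 153.1]
tcp_rot: [3.141, -0.0, 1.71]
contact_force: [0.8, -0.6, 0.7]
grip_width: 0.5
t 9.05 local [-74.9  84.6 153.1] rot [ 3.141 -0.     1.71 ] F [ 0.7 -0.7  0.7] w 0.5
```

View pics/c4.png

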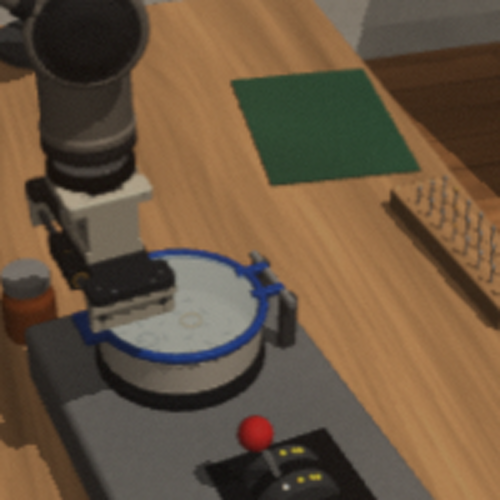

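```bash
python3 -m inch '[[[0,0,0.002,0,0,0,1],[0,0,0.004,0,0,0,1],[0,0,0.006,0,0,0,1],[0,0,0.008,0,0,0,1],[0,0,0.009,0,0,0,1],[0,0,0.01,0,0,0,1],[0,0,0.01,0,0,0,1],[0,0,0.01,0,0,0,1],[0,0,0.01,0,0,0,1],[0,0,0.01,0,0,0,1]]]'
python3 -c "from h import *;loc()"
```

```text
time: 10.35
tool_pos: [425.5, 45.3, 151.2]
tcp_rot: [3.141, -0.0, 1.71]
contact_force: [-1.0, 0.5, 4.4]
grip_width: 0.5
t 10.35 local [-74.9  84.6 151.2] rot [ 3.141 -0.     1.71 ] F [-0.9  0.6  4.4] w 0.5
```

```bash
python3 -m inch '[[[0,0,0.001,0,0,0,1],[0,0,0.002,0,0,0,1],[0,0,0.003,0,0,0,1],[0,0,0.004,0,0,0,1],[0,0,0.005,0,0,0,1],[0,0,0.005,0,0,0,1],[0,0,0.005,0,0,0,1],[0,0,0.005,0,0,0,1],[0,0,0.005,0,0,0,1],[0,0,0.005,0,0,0,1]]]'
python3 -c "from h import *;loc()"
```

```text
time: 11.6
tool_pos: [425.5, 45.3, 151.0]
tcp_rot: [3.141, 0.0, 1.71]
contact_force: [-4.9, -0.3, 13.4]
grip_width: 0.3
t 11.6 local [-74.9  84.6 151. ] rot [3.141 0.    1.71 ] F [-4.9  0.4 13.4] w 0.3
```

Force rises at z = 151.0, exactly the height for shut, so the cover is on its stop. Lifting off and crossing to the operator's side of the knob.

```bash
python3 -m inch '[[[0,0,-0.1,0,0,0,1],[0,0,-0.25,0,0,0,1],[-0.2,0,-0.3,0,0,0,1],[-0.4,0,-0.3,0,0,0,1],[-0.6,0,-0.3,0,0,0,1],[-0.8,0,-0.3,0,0,0,1],[-1,0,-0.3,0,0,0,1],[-1,0,-0.3,0,0,0,1],[-1,0,-0.15,0,0,0,1],[-1,0,0.01,0,0,0,1]]]'
python3 - <<'E'
from h import *
loc()
a=save('side','s5')
b=save('top','t5')
c=np.hstack([a[130:330,200:400],b[100:300,200:400]])[:,:,::-1]
cv2.imwrite('pics/c5.png',cv2.resize(c,None,fx=2,fy=2,interpolation=cv2.INTER_CUBIC))
E
```

```text
time: 12.85
tool_pos: [453.2, -152.1, 147.4]
tcp_rot: [3.141, 0.0, 1.71]
contact_force: [-0.7, -0.4, 0.3]
grip_width: 0.6
t 12.85 local [ -74.9 -114.8  147.4] rot [3.141 0.    1.71 ] F [-0.7 -0.3  0.3] w 0.6
```

View pics/c5.png

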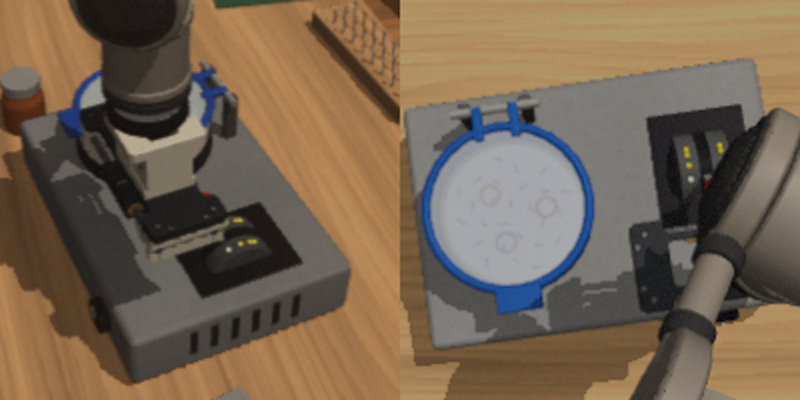

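The cover lies flat on the bowl in both views, and the fingers stand on the operator's side of the knob. First push goes to just past slow.

```bash
python3 -m inch '[[[0,0.08,0,0,0,0,1],[0,0.13,0,0,0,0,1],[0,0.16,0,0,0,0,1],[0,0.19,0,0,0,0,1],[0,0.22,0,0,0,0,1],[0,0.25,0,0,0,0,1],[0,0.28,0,0,0,0,1],[0,0.31,0,0,0,0,1],[0,0.34,0,0,0,0,1],[0,0.36,0,0,0,0,1]]]'
python3 -c "from h import *;loc()"
python3 -m inch '[[[0,0.02,0,0,0,0,1],[0,0.04,0,0,0,0,1],[0,0.06,0,0,0,0,1],[0,0.08,0,0,0,0,1],[0,0.1,0,0,0,0,1],[0,0.12,0,0,0,0,1],[0,0.135,0,0,0,0,1],[0,0.14,0,0,0,0,1],[0,0.14,0,0,0,0,1],[0,0.14,0,0,0,0,1]]]'
python3 - <<'E'
from h import *
loc()
a=save('side','s6')
b=save('top','t6')
c=np.hstack([a[130:330,200:400],b[100:300,200:400]])[:,:,::-1]
cv2.imwrite('pics/c6.png',cv2.resize(c,None,fx=2,fy=2,interpolation=cv2.INTER_CUBIC))
E
```

```text
time: 14.2
tool_pos: [524.6, -142.7, 148.0]
tcp_rot: [-3.141, -0.0, 1.71]
contact_force: [-2.8, -1.4, 1.9]
grip_width: 0.5
t 14.2 local [  -2.9 -115.4  148. ] rot [-3.141 -0.     1.71 ] F [-3.  -1.   1.9] w 0.5
time: 15.45
tool_pos: [552.1, -138.9, 148.1]
tcp_rot: [3.142, -0.0, 1.71]
contact_force: [0.1, 0.2, 0.5]
grip_width: 0.3
t 15.45 local [  24.9 -115.5  148.1] rot [ 3.142 -0.     1.71 ] F [0.2 0.2 0.5] w 0.3
```

View pics/c6.png

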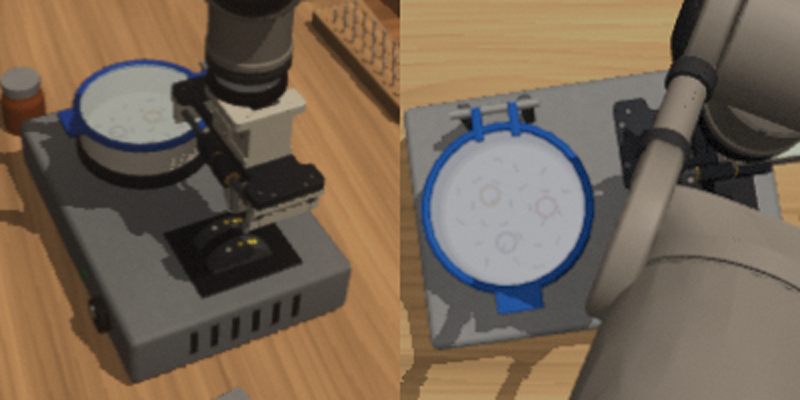

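Force is nil, so the lever has snapped ahead of the fingers, but the knob is hidden. I'll feel gently for the stop.

```bash
python3 -m inch '[[[0,0.005,0,0,0,0,1],[0,0.01,0,0,0,0,1],[0,0.015,0,0,0,0,1],[0,0.02,0,0,0,0,1],[0,0.025,0,0,0,0,1],[0,0.028,0,0,0,0,1],[0,0.028,0,0,0,0,1],[0,0.028,0,0,0,0,1],[0,0.028,0,0,0,0,1],[0,0.028,0,0,0,0,1]]]'
python3 -c "from h import *;loc()"
```

```text
time: 16.8
tool_pos: [557.4, -138.1, 148.0]
tcp_rot: [-3.141, -0.0, 1.71]
contact_force: [-4.0, -1.9, -0.0]
grip_width: 0.4
t 16.8 local [  30.2 -115.4  148. ] rot [-3.141 -0.     1.71 ] F [-4.3 -1.3 -0. ] w 0.4
```

Contact comes at x = 30.2 against an expected 30.5, so the knob is at its far stop. Backing straight off, then up and to the side for a clear look.

```bash
python3 -m inch '[[[0,-0.05,0,0,0,0,1],[0,-0.2,0,0,0,0,1],[0,-0.4,0,0,0,0,1],[0,-0.5,-0.2,0,0,0,1],[0,-0.6,-0.45,0,0,0,1],[0.3,-0.6,-0.7,0,0,0,1],[0.6,-0.7,-0.7,0,0,0,1],[0.9,-0.7,-0.7,0,0,0,1],[1,-0.7,-0.7,0,0,0,1],[1,-0.7,-0.7,0,0,0,1]]]'
python3 - <<'E'
from h import *
np.set_printoptions(precision=1,suppress=True)
loc()
a=save('side','s7')
b=save('top','t7')
c=np.hstack([a[80:380,180:400],b[80:380,150:450]])[:,:,::-1]
cv2.imwrite('pics/c7.png',cv2.resize(c,None,fx=1.5,fy=1.5,interpolation=cv2.INTER_CUBIC))
E
```

```text
time: 18.05
tool_pos: [391.1, 42.1, 288.6]
tcp_rot: [3.139, -0.0, 1.713]
contact_force: [-0.1, 0.1, 0.3]
grip_width: 0.3
t 18.05 local [-109.4   86.1  288.6] rot [ 3.1 -0.   1.7] F [-0.1  0.2  0.3] w 0.3
```

View pics/c7.png

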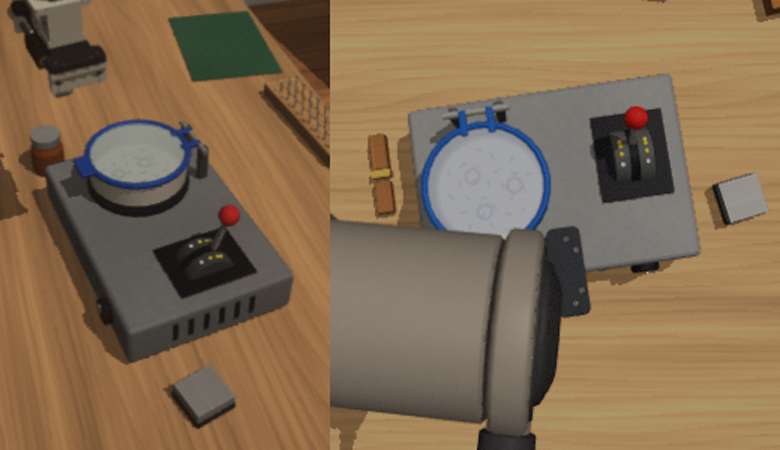

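The knob appears at side (332.7,223) and top (354,158.7). The predictions for fast were (332,224.5) and (354.2,158.5), so it is at fast. The cover is flat, and the jar, block and clamp look where they started. Handing in.

```bash
python3 -c "
from h import *
loc(); print(bot.close_job())"
```

```text
t 18.15 local [-109.2   84.3  288.3] rot [3.14  0.    1.711] F [-0.8 -0.1  0.5] w 0.1
the job is handed in; nothing more can be done
None
```

I shut the tumbler's cover and then pushed the lever past slow to its far stop at fast, and handed the job in at about 18 s. The hand-in reports no verdict.

- **Cover:** I pushed the tab along its arc at about 0.8 rad/s or less with the fingers shut. The force began to rise at fingertip height 151.0 mm, which is the shut height. The highest reading I took was about 14 N. Forces were only read at the end of each move, so a brief peak in between would not show.
- **Lever:** I moved it only after the cover was shut. The fingers met it again at x = 30.2 mm, where 30.5 mm was expected at the fast stop, with about 4.5 N. In the last pictures the knob is within about 1 to 2 pixels of its predicted fast position in both views.
- **Bystanders and arm:** The block is in place in both views, the jar in the side view and the clamp in the top view. I judged that by eye and did not re-measure them. The arm ended clear of everything with almost no contact force.

No check failed. The one loose measurement was the deck corners, which disagreed with the fitted tumbler pose by up to about 6.5 mm. The bowl and knob fitted within 2 mm, and the contact positions agreed with the fit.

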